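# Clamp the polishing brush in the sloping bench holder

## Task

Take the light-wood brush with pale bristles and set it, bristles up, fully home in the sloping green pocket of the bench clamp. Once it is seated, swing the clamp's red-knobbed lever across the end of the brush until it is fully shut, and leave the dark brush, jars and tin standing where they are.

Things in the scene. Friction and masses are not known exactly. Their poses are not given: they have to be found in the camera images.
- brush: light-wood shoe brush, pale bristles up. Wooden back 150 (x) x 48 (y) x 34 mm (z); on its middle a bristle block 80 x 38 mm, top at 58 mm; 35 mm bare wood at each end. Same shape turned half round. About 0.18 kg. Origin: centre of the wooden underside; x along the length, z out of the bristles. Grip across y at the middle, fingertips 5 to 15 mm above the underside
- pocket: sloping green pocket (fixed). Origin: centre of its floor; z = floor normal, leaning 30 degrees from vertical towards the robot side; x uphill along its length, y across. Inside 154 x 52 mm; walls 20 mm high, flared lips to 30 mm; long sides open for fingers from x = -40 to 40 mm. A seated brush lies with its underside on the floor, its x along this x, either way round
- holder: the clamp's dark steel stand (fixed), foot 200 x 110 x 14 mm; it carries the green pocket, whose floor plate is 176 x 82 mm and 12 mm thick. Origin: centre of the foot's underside, 85 mm straight below the pocket's origin; z up, -x is its front
- lever (a joint): angle of the steel lever (rad) about the pocket's z: 0 = shut, lying across the uphill end of the brush, pointing to the pocket's -y; grows as it opens uphill, 1.57 = pointing to the pocket's +x; stops at 0 and 1.9. Stays where left; about 1 N at the knob moves it. Bar 16 mm wide, 10 mm thick, its underside 36.5 mm above the pocket floor, just clearing a seated brush
- lever_hinge (a point): point on the lever's hinge axis, at the bar's underside: (60, 46, 36.5) mm in the pocket frame; does not move
- lever_knob (a point): middle of the lever's upright red knob, a post 18 mm across that stands parallel to the pocket's z, 95 mm from the hinge axis, from 46.5 to 80.5 mm above the pocket floor plane; this point is 63.5 mm above that plane
- dark_brush: a brush of the same shape and size in dark wood with black bristles; bystander. Origin: centre of the underside
- jar_tan: closed cream jar, 52 mm across, 57 mm tall, white cap, tan body; bystander. Origin: centre of the underside
- jar_brown: closed cream jar, 52 mm across, 57 mm tall, white cap, brown body; bystander. Origin: centre of the underside
- jar_black: closed cream jar, 52 mm across, 57 mm tall, white cap, black body; bystander. Origin: centre of the underside
- tin: flat polish tin, 82 mm across, 26 mm tall, brass lid, black base; bystander. Origin: centre of the underside
Not all that is in view belongs to the job. What is shaped like the holder but turquoise is not meant.

How it is judged:
By the outcome, as a careful person would: the job done as asked, in the order asked, and still so for the second after the job is handed in, with the robot touching nothing.
It also fails if it takes over 58 s, if anything falls off the work surface, if the arm or the gripper's body presses on something with over 40 N, if the wrist force passes 120 N, or if a joint passes its speed limit or range.

## Robot

A 6-joint arm with a two-finger parallel gripper is mounted at the origin on the work surface. World frame = base frame: x ahead of the robot, y to its left, z up, the work surface at z = 0. Lengths are in m, angles in rad, forces in N, time in s.
With the tool pointing down it reaches from about 0.35 to 0.925 m from the base axis. Payload 6.4 kg.
Tool frame: the origin (TCP) lies on the centre line of the jaws, within the pads' length; the fingertips stand 22 mm ahead of it and the grasp point (between the pads) lies 3 mm ahead of it; z points along the fingers, y is the line along which they close (so a half turn about z gives the same grasp; the last joint's range is limited). The gripper opens to 85 mm and grips with 20 to 120 N. Pads are 22 mm wide; open, the fingers measure 114 mm over their backs; the gripper's body (76 mm by 85 mm) begins 54 mm behind the grasp point. The pads swing forward as they close: fully open they stand 13 mm farther back than shut.
Start: joints at [-1.486, 0.245, 1.558, -0, 1.339, -0.174], TCP at [0.166, -0.628, 0.253] pointing down, gripper open.
Joint ranges: [-3.13, 3.13], [-1.02, 2.26], [0.13, 2.54], [-0.95, 4.09], [0.21, 2.88], [-2.74, 2.74]. Speed limits (rad/s): [2.57, 2.57, 3.14, 3.14, 3.14, 3.14].

## Interface

Orientations are given as a rotation vector (axis times angle).
In Python, from workcell import env gives the robot as it stands. The module is installed in compiled form; this text tells all that it offers.
- The arm moves only by the shell command python3 -m inch 'ROWS' [FORCE]. ROWS is JSON, a list of rows, each a list of 3 entries, a list of its own where there are three numbers: the closure, from -1 (fully open) to 1 (shut), then the shift along the tool's x, y, z normalised to -1 to 1, where 1 is 0.08 m, then the turn about the tool's z normalised to -1 to 1, where 1 is 45 degrees. A call has 1 to 8 rows; each row shifts and turns the commanded pose from where the row before left it, along the tool's axes as they then stand; what a row does not reach is not made up. A row lasts 1/10 s, in which the tool goes at most 50 mm and 8.59 degrees, less where a joint would pass 70% of its speed; a pose out of reach is approached as far as the arm can. A call with a number of a shift or a turn outside -1 to 1 is refused whole. A call with a gripper value outside its range is refused whole. The fingers move at their own pace and stop on an object; FORCE is the grip in N (left out, the last holds). Time passes only in rows, so rows that do not move let the fingers close. It gives the time, the measured TCP pose, the force, the opening and the grip force at its end, in the units of the state.
- env.read_state(): the state, without advancing time (a new reading comes with each control period).
- env.snapshot(name): name is "scene" or "top" or "wrist"; returns a dict with "img" (420x560x3 uint8, red, green, blue), "fov_y" (degrees; the focal length in pixels is half the picture's height over the tangent of half this angle, whatever the lens; pixels are square), "cx", "cy" (the principal point, pixels), "camera_from_world" (4x4, takes a point from world to camera coordinates); the wrist camera has in their place "hand_eye" (4x4, takes a point from camera to tool coordinates, whose origin is the TCP and whose axes are the flange's). Camera axes: x right, y down, z forward; pixel columns grow to the right and rows downward; lengths in m; the calibration is good to about 2 mm. A picture is of the moment at which its call begins: read the wrist's pose just before it. There is no depth.
- env.hand_in(): hands the job in; it is judged then, once.
Trained networks look in the newest picture that a camera, given by its name, has taken for a name from the list of things; names that differ only in an ending like _2 or _b are one class to them, and where a whole thing is asked for, a point or a joint stands for the part that bears it (a point fixed in the world has none). Each returns a list of dicts, best first, with "confidence" (0 to 1); they miss things now and then, are a little off and sometimes report something else, mostly with a low value. They report only what shows in the picture. A call takes as long as a camera call. They do not tell look-alikes from the thing itself.
- env.look_for(label, camera): "point" ([column, row] in pixels, amid what is visible of it).
- env.cut_out(label, camera): "region" (420x560 bool, what is visible of it) and "point" ([column, row] in pixels, amid what is visible of it).
The state is a dict: "t": time; "joints": joint angles; "dq": joint speeds; "joint_torque": joint torques, N m; "position": TCP position; "tcp_rot": TCP orientation; "force": force on the tool from outside, world axes, zero at the start; "wrist_torque": the same for the moment, N m; "finger_gap": finger opening in m; "grip_force": force on a finger pad.
Only numpy, scipy, OpenCV 4.12 (cv2) and the standard library are available. Lean on these libraries where they do the work, as an engineer would, in place of code of your own. Each camera call takes 0.05 s, during which the arm holds its last target. There are 200 camera calls.

## Working session

There is one attempt and no reset: what is moved stays moved. The work goes in short steps, Python scripts to look and compute and a shell command to move; the robot and the scene stay as the last step left them, time stands still between calls to the robot, and variables do not carry over. Pictures are saved under pics/ and viewed, at most 10 in all, crops included, and the job is handed in when it is done.

```bash
mkdir -p pics; cat > h.py <<'E'
import numpy as np, cv2
from scipy.spatial.transform import Rotation as R
from workcell import env
def snap(n):
    s=env.read_state(); d=env.snapshot(n)
    f=210/np.tan(np.radians(d["fov_y"])/2)
    if "camera_from_world" in d: T=np.array(d["camera_from_world"])
    else:
        W=np.eye(4);W[:3,:3]=R.from_rotvec(s["tcp_rot"]).as_matrix();W[:3,3]=s["position"]
        T=np.linalg.inv(W@np.array(d["hand_eye"]))
    return dict(img=d["img"],f=f,cx=d["cx"],cy=d["cy"],T=T)
def proj(c,P):
    q=np.atleast_2d(P)@c["T"][:3,:3].T+c["T"][:3,3]
    return np.c_[c["f"]*q[:,0]/q[:,2]+c["cx"],c["f"]*q[:,1]/q[:,2]+c["cy"]]
def atz(c,uv,z):
    Rm=c["T"][:3,:3];o=-Rm.T@c["T"][:3,3]
    d=Rm.T@np.array([(uv[0]-c["cx"])/c["f"],(uv[1]-c["cy"])/c["f"],1])
    return o+d*(z-o[2])/d[2]
def save(c,n): cv2.imwrite("pics/"+n,c["img"][:,:,::-1])
E
python3 - <<'E'
from h import *
for n in ["scene","top"]:
    c=snap(n);save(c,n+".png");print(n,c["f"],c["cx"],c["cy"],c["T"].round(3).tolist())
    for l in ["brush","dark_brush","holder","pocket","lever","lever_knob","jar_tan","tin"]:
        print(l,[(np.round(r["point"]).tolist(),round(r["confidence"],2)) for r in env.look_for(l,n)])
s=env.read_state();print(s["tcp_rot"],s["t"],s["position"])
E
```

```text
scene 455.92615133760125 273.7300815338024 205.30389563449998 [[0.492, 0.871, 0.006, -0.188], [0.617, -0.343, -0.709, -0.241], [-0.615, 0.353, -0.706, 1.885], [0.0, 0.0, 0.0, 1.0]]
brush [([356.0, 188.0], 0.58)]
dark_brush [([311.0, 208.0], 0.71)]
holder [([311.0, 151.0], 0.92), ([166.0, 232.0], 0.9), ([244.0, 238.0], 0.68)]
pocket [([316.0, 137.0], 0.93), ([159.0, 215.0], 0.6)]
lever [([309.0, 130.0], 0.49), ([154.0, 213.0], 0.45), ([266.0, 216.0], 0.43)]
lever_knob [([264.0, 217.0], 0.55), ([159.0, 210.0], 0.52)]
jar_tan [([342.0, 258.0], 0.89)]
tin [([375.0, 238.0], 0.81)]
top 428.3207877524064 273.28020366271073 217.2759638053981 [[-0.03, -0.999, 0.019, -0.069], [-0.997, 0.029, -0.078, 0.496], [0.077, -0.022, -0.997, 1.462], [0.0, 0.0, 0.0, 1.0]]
brush [([162.0, 231.0], 0.65)]
dark_brush [([222.0, 220.0], 0.9)]
holder [([368.0, 255.0], 0.76), ([173.0, 299.0], 0.72), ([305.0, 210.0], 0.56)]
pocket [([172.0, 299.0], 0.89), ([307.0, 208.0], 0.72), ([372.0, 260.0], 0.67)]
lever [([164.0, 294.0], 0.79), ([374.0, 250.0], 0.6), ([296.0, 189.0], 0.58)]
lever_knob [([296.0, 189.0], 0.75), ([376.0, 252.0], 0.68), ([159.0, 296.0], 0.61)]
jar_tan [([231.0, 151.0], 0.53)]
tin [([191.0, 162.0], 0.65)]
[ 3.11528667e+00  4.05405422e-01 -2.18913868e-05] 0.9 [ 0.16635803 -0.62837883  0.25330263]
```

View pics/scene.png

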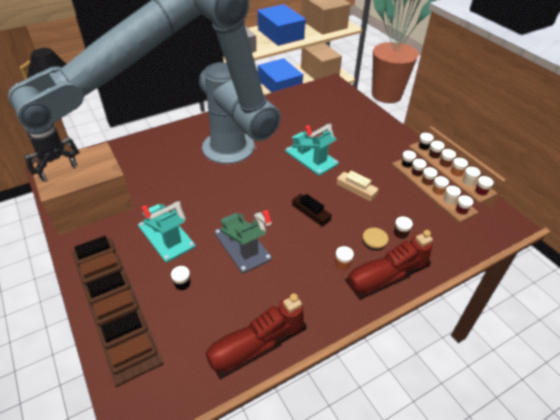

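View pics/top.png

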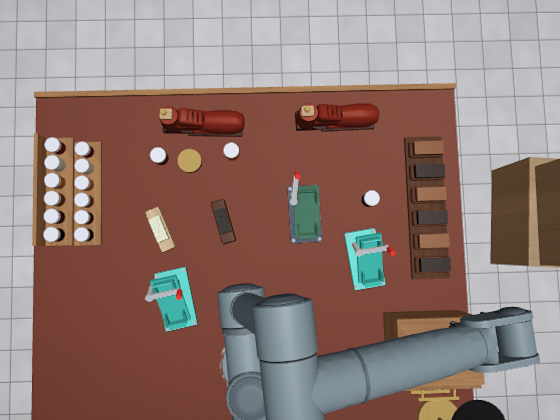

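```bash
python3 - <<'E'
from h import *
c=snap("top")
def near(l,p):
    r=min(env.cut_out(l,"top"),key=lambda r:np.hypot(*(np.array(r["point"])-p)));return r["region"]
m=near("brush",(160,229)); ys,xs=np.nonzero(m)
P=np.array([atz(c,(u,v),.034)[:2] for u,v in zip(xs,ys)]);w,V=np.linalg.eigh(np.cov(P.T))
print("brush",P.mean(0),np.degrees(np.arctan2(V[1,1],V[0,1])),len(xs),np.sqrt(w*12))
for n,uv,z in [("foot corners",(292,240),.014),("",(321,239),.014),("",(289,187),.014),("knob",(297,176),.2),("db",(222,220),.03)]: print(n,atz(c,uv,z))
cr=cv2.resize(c["img"][150:270,120:340],None,fx=3.6,fy=3.6,interpolation=cv2.INTER_CUBIC)
cv2.imwrite("pics/crop1.png",cr[:,:,::-1])
s=env.read_state();print(R.from_rotvec(s["tcp_rot"]).as_matrix().round(3))
d=env.snapshot("wrist");print(d["fov_y"],np.round(d["hand_eye"],3))
E
```

```text
brush [0.46188351 0.30102738] -158.3158889875001 671 [0.0508649  0.15126722]
foot corners [ 0.41394885 -0.14623595  0.014     ]
 [ 0.41439333 -0.24696778  0.014     ]
 [ 0.59921933 -0.14201311  0.014     ]
knob [ 0.60495865 -0.15631505  0.2       ]
db [0.48918897 0.09246093 0.03      ]
[[ 0.967  0.256  0.   ]
 [ 0.256 -0.967  0.   ]
 [ 0.    -0.    -1.   ]]
68.39604755398527 [[-0.001 -0.966 -0.26   0.067]
 [ 1.    -0.001 -0.001  0.001]
 [ 0.001 -0.26   0.966 -0.121]
 [ 0.     0.     0.     1.   ]]
```

View pics/crop1.png

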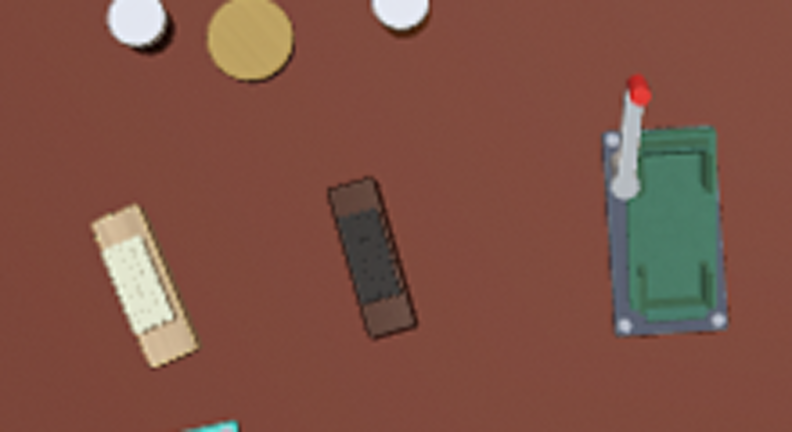

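Candidates at top view: light brush (160,229), dark brush (222,220), and rack brushes (430,148–265). The crop confirms light wood with pale bristles at (160,229). The clamp is the dark steel and green one at (305,213), with its lever pointing uphill. The turquoise ones at (172,299) and (368,255) are not meant.

```bash
python3 -m inch '[[-1,[0,0,-0.6],0],[-1,[0,0,-0.6],0],[-1,[0.3,-0.23,-0.45],0],[-1,[0.49,-0.375,0],0],[-1,[0.49,-0.375,0],0],[-1,[0.49,-0.375,0],0],[-1,[0.49,-0.375,0],0],[-1,[0.49,-0.375,0],0]]' 
python3 -m inch '[[-1,[0.49,-0.375,0],0.1],[-1,[0.49,-0.375,0],0.19],[-1,[0.49,-0.375,0],0],[-1,[0.49,-0.375,0],0],[-1,[0.49,-0.375,0],0],[-1,[0.3,-0.23,0],0],[-1,[0,0,0],0],[-1,[0,0,0],0]]'
python3 - <<'E'
from h import *
c=snap("wrist");save(c,"w1.png")
for l in ["holder","pocket","lever_knob"]:
    print(l,[(np.round(r["point"]).tolist(),round(r["confidence"],2)) for r in env.look_for(l,"wrist")])
s=env.read_state();print(s["position"],s["t"],s["tcp_rot"])
E
```

```text
t: 1.85
position: [0.3368, -0.4075, 0.3855]
tcp_rot: [3.115, 0.405, 0.001]
force: [0.4, -0.4, -0.1]
finger_gap: 0.0852
grip_force: 0.0
t: 2.65
position: [0.5329, -0.2223, 0.3851]
tcp_rot: [3.141, 0.074, -0.001]
force: [0.0, -1.1, -0.1]
finger_gap: 0.0854
grip_force: 0.0
holder [([253.0, 177.0], 0.9), ([363.0, 272.0], 0.83), ([13.0, 306.0], 0.63), ([211.0, 141.0], 0.16)]
pocket [([248.0, 184.0], 0.94), ([370.0, 312.0], 0.84)]
lever_knob [([369.0, 316.0], 0.64), ([210.0, 140.0], 0.63)]
[ 0.53203955 -0.22357983  0.38545429] 2.85 [3.14057856e+00 6.90578826e-02 1.47474127e-04]
```

View pics/w1.png

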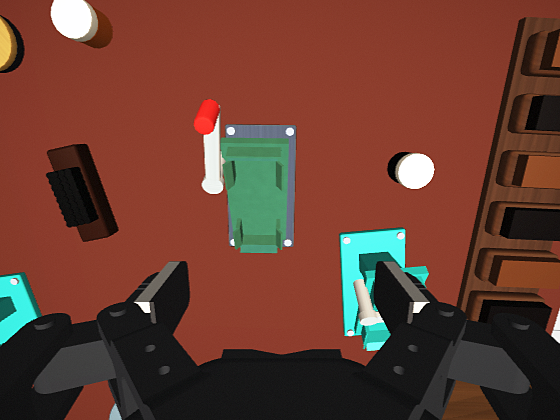

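```bash
python3 - <<'E'
import cv2
i=cv2.imread("pics/w1.png")[95:260,190:310]
cv2.imwrite("pics/crop2.png",cv2.resize(i,None,fx=3.6,fy=3.6,interpolation=cv2.INTER_CUBIC))
E
```

```text
(no output)
```

View pics/crop2.png

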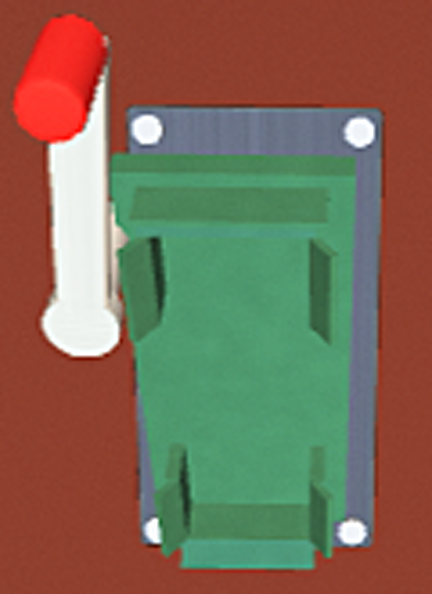

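```bash
cat > fit.py <<'E'
from h import *
from scipy.optimize import least_squares
import pickle
def pw(p,P): # pocket pts -> world
    c,s=np.cos(np.pi/6),.5
    A=np.array([[c,0,-s],[0,1,0],[s,0,c]])
    H=(np.atleast_2d(P)@A.T)+[0,0,.085]
    return hw(p,H)
def hw(p,H):
    C,S=np.cos(p[2]),np.sin(p[2]);H=np.atleast_2d(H)
    return np.c_[p[0]+C*H[:,0]-S*H[:,1],p[1]+S*H[:,0]+C*H[:,1],H[:,2]]
E
python3 - <<'E'
from fit import *
c=snap("wrist")
px=lambda u,v:((u+.5)/3.6-.5+190,(v+.5)/3.6-.5+95)
foot=np.array([[.1,.055,.014],[.1,-.055,.014],[-.1,-.055,.014]])
obs=np.array([px(127,107),px(384,109),px(371,546),px(111,155),px(355,157),px(82,322),px(50,110)])
def res(p):
    th=p[3];k=[.060+.095*np.sin(th),.046-.095*np.cos(th),.0805]
    W=np.r_[hw(p,foot),pw(p,[[.088,.041,0],[.088,-.041,0],[.06,.046,.0465],k])]
    return (proj(c,W)-obs)
r=least_squares(lambda p:res(p).ravel(),[.506,-.195,.02,1.6],loss="soft_l1")
print(r.x,np.degrees(r.x[2]));print(res(r.x).round(1))
p=r.x;pickle.dump(p,open("p.pkl","wb"))
t=snap("top");print("top foot",proj(t,hw(p,foot)).round(1).tolist())
print("pocket",pw(p,[[0,0,0]]),"knob",pw(p,[[.060+.095*np.sin(p[3]),.046-.095*np.cos(p[3]),.0635]]))
E
```

```text
[ 0.50959281 -0.19186166  0.02678426  1.44694708] 1.534625089965015
[[-0.4 -1.8]
 [ 0.2 -1.1]
 [ 0.4  0.3]
 [-0.8  3.4]
 [ 0.5  4. ]
 [-0.   0.2]
 [ 0.1 -1. ]]
top foot [[286.7, 184.5], [318.0, 182.9], [321.8, 239.9]]
pocket [[ 0.50959281 -0.19186166  0.085     ]] knob [[ 0.61049242 -0.15488182  0.21712879]]
```

```bash
python3 - <<'E'
from fit import *
c=snap("wrist")
px=lambda u,v:((u+.5)/3.6-.5+190,(v+.5)/3.6-.5+95)
foot=np.array([[.1,.055,.014],[.1,-.055,.014],[-.1,-.055,.014]])
obs=np.array([px(127,107),px(384,109),px(371,546),px(111,155),px(355,157),px(355,175),px(82,322),px(50,110)])
def res(p):
    th=p[3];k=[.060+.095*np.sin(th),.046-.095*np.cos(th),.0805]
    W=np.r_[hw(p,foot),pw(p,[[.088,.041,-.012],[.088,-.041,-.012],[.088,-.041,0],[.06,.046,.0465],k])]
    return (proj(c,W)-obs)
r=least_squares(lambda p:res(p).ravel(),[.506,-.195,.02,1.6],loss="soft_l1")
print(r.x,np.degrees(r.x[2]));print(res(r.x).round(1))
p=r.x;pickle.dump(p,open("p.pkl","wb"))
print("pocket",pw(p,[[0,0,0]]),"knob",pw(p,[[.060+.095*np.sin(p[3]),.046-.095*np.cos(p[3]),.0635]]))
E
```

```text
[ 0.50851256 -0.1914118   0.02616284  1.44562517] 1.4990202084237554
[[-0.6 -1. ]
 [-0.  -0.3]
 [ 0.1  1. ]
 [ 0.5 -1. ]
 [ 0.1 -0.4]
 [ 0.2  0. ]
 [-0.3  1.2]
 [-0.1  0.4]]
pocket [[ 0.50851256 -0.1914118   0.085     ]] knob [[ 0.60942488 -0.15461959  0.21712099]]
```

```bash
python3 -m inch '[[-1,[-0.05,-0.6,0],0],[-1,[-0.05,-0.6,0],0],[-1,[-0.05,-0.6,0],0],[-1,[-0.05,-0.6,0],0],[-1,[-0.05,-0.6,0],0],[-1,[-0.05,-0.6,0],0],[-1,[-0.05,-0.6,0],0],[-1,[-0.05,-0.6,0],0]]' >/dev/null
python3 -m inch '[[-1,[-0.05,-0.6,0],0],[-1,[-0.05,-0.6,0],0],[-1,[-0.05,-0.6,0],0],[-1,[0,0,0.6],-0.18],[-1,[0,0,0.6],-0.18],[-1,[0,0,0],-0.067],[-1,[0,0,0],0],[-1,[0,0,0],0]]'
cat > seg.py <<'E'
from h import *
c=snap("wrist")
r=[r for r in env.cut_out("brush","wrist")]
s=env.read_state();M=R.from_rotvec(s["tcp_rot"]).as_matrix()
print("pose",np.round(s["position"],4),"yaw",np.degrees(np.arctan2(M[1,0],M[0,0])),s["t"])
for k in r:
    m=k["region"].astype(np.uint8);cs=max(cv2.findContours(m,0,2)[0],key=cv2.contourArea)
    print(k["confidence"],k["point"],m.sum(),cv2.minAreaRect(cs))
v=c["img"].copy()
if r: v[cv2.Canny(r[0]["region"].astype(np.uint8)*255,50,100)>0]=(0,0,255)
c["img"]=v;save(c,__import__("sys").argv[1])
E
python3 seg.py w2.png
```

```text
t: 4.6
position: [0.4654, 0.3027, 0.2906]
tcp_rot: [-3.085, -0.592, -0.004]
force: [0.7, -0.0, 1.2]
finger_gap: 0.0854
grip_force: 0.0
pose [0.4656 0.3028 0.2912] yaw 21.75852877117028 4.7
0.83 [282.3, 181.3] 4559 ((278.0, 181.0), (40.0, 120.0), 0.0)
```

View pics/w2.png

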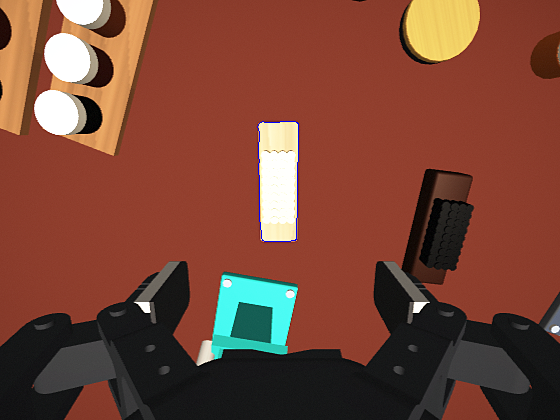

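```bash
python3 - <<'E'
from h import *
from scipy.optimize import least_squares
c=snap("wrist")
obs=np.array([(258.5,122),(299,122),(297.5,241.5),(261.5,241.5)])
B=np.array([[.075,.024,.034],[.075,-.024,.034],[-.075,-.024,.034],[-.075,.024,.034]])
def w(p):
    C,S=np.cos(p[2]),np.sin(p[2]);return np.c_[p[0]+C*B[:,0]-S*B[:,1],p[1]+S*B[:,0]+C*B[:,1],B[:,2]]
res=lambda p:(proj(c,w(p))-obs)
r=least_squares(lambda p:res(p).ravel(),[.462,.301,.38]);p=r.x
print(p,np.degrees(p[2]),res(p).round(1))
s=env.read_state();M=R.from_rotvec(s["tcp_rot"]).as_matrix()
print("tool delta m",M.T@(np.r_[p[:2],0]-s["position"]),s["position"])
E
```

```text
[0.4684712  0.30559737 0.38303117] 21.94606968329434 [[-0.2 -0.5]
 [ 0.3 -0.7]
 [ 0.5  0.6]
 [-0.5  0.8]]
tool delta m [ 0.00293492 -0.00144174  0.29104204] [0.46544595 0.30282662 0.2910315 ]
```

```bash
python3 -m inch '[[-1,[0.037,-0.018,0.6],0],[-1,[0,0,0.6],0],[-1,[0,0,0.6],0],[-1,[0,0,0.6],0],[-1,[0,0,0.6],0],[-1,[0,0,0.27],0],[-1,[0,0,0],0],[0.3,[0,0,0],0]]' 20
python3 -m inch '[[1,[0,0,0],0],[1,[0,0,0],0],[1,[0,0,0],0],[1,[0,0,0],0],[1,[0,0,0],0]]' 20
```

```text
t: 5.55
position: [0.468, 0.3056, 0.029]
tcp_rot: [-3.084, -0.594, -0.003]
force: [-0.0, 0.3, 0.5]
finger_gap: 0.0729
grip_force: 0.0
t: 6.05
position: [0.4687, 0.3061, 0.0303]
tcp_rot: [-3.084, -0.595, -0.007]
force: [-1.5, -0.2, 7.5]
finger_gap: 0.0475
grip_force: 22.2
```

```bash
python3 -m inch '[[1,[0,0,-0.3],0],[1,[0,0,-0.6],0],[1,[0,0,-0.6],0],[1,[0,0,-0.6],0],[1,[0,0,-0.6],0],[1,[0,0,-0.6],0],[1,[0,0,-0.6],0],[1,[-0.195,0.59,0],0]]' 
python3 -m inch '[[1,[-0.195,0.59,0],0],[1,[-0.195,0.59,0],0],[1,[-0.195,0.59,0],0],[1,[-0.195,0.59,0],0],[1,[-0.195,0.59,0],0],[1,[-0.195,0.59,0],0],[1,[-0.195,0.59,0],0],[1,[-0.195,0.59,0],0]]' >/dev/null
python3 -m inch '[[1,[-0.195,0.6,0],0],[1,[0,0,0],0.18],[1,[0,0,0],0.18],[1,[0,0,0],0.095],[1,[0,0,0],0],[1,[0,0,0],0]]'
cat > st.py <<'E'
from fit import *
p=pickle.load(open("p.pkl","rb"));s=env.read_state();M=R.from_rotvec(s["tcp_rot"]).as_matrix()
C,S=np.cos(p[2]),np.sin(p[2]);d=s["position"]-np.array([p[0],p[1],.085])
print("TCP rel pocket, holder axes (mm)",(1000*np.array([C*d[0]+S*d[1],-S*d[0]+C*d[1],d[2]])).round(1),"yaw err",(np.degrees(np.arctan2(M[1,0],M[0,0])-p[2])).round(2),"F",np.round(s["force"],1),"gap",round(s["finger_gap"],4),"grip",round(s["grip_force"],1),"t",s["t"])
E
python3 st.py
```

```text
t: 6.85
position: [0.4719, 0.259, 0.3493]
tcp_rot: [-3.08, -0.605, -0.026]
force: [2.5, -2.1, -0.7]
finger_gap: 0.0477
grip_force: 22.0
t: 8.25
position: [0.4976, -0.191, 0.3398]
tcp_rot: [3.141, 0.04, 0.0]
force: [0.1, -0.5, -1.3]
finger_gap: 0.0475
grip_force: 22.1
TCP rel pocket, holder axes (mm) [-10.9   0.7 254.8] yaw err -0.04 F [ 0.1 -0.5 -1.3] gap 0.0475 grip 22.1 t 8.25
```

```bash
python3 seg.py w3.png; python3 - <<'E'
from h import *
c=snap("wrist");s=env.read_state();M=R.from_rotvec(s["tcp_rot"]).as_matrix()
for dx in(0,.004,-.004):
  B=np.array([[.075+dx,-.024,.03-.034],[.075+dx,.024,-.004],[-.075+dx,.024,-.004],[-.075+dx,-.024,-.004]])
  print(dx,proj(c,B@M.T+s["position"]).round(1).tolist())
E
```

```text
pose [ 0.4977 -0.191   0.3398] yaw 1.4353091561909705 8.35
0.8 [281.5, 225.7] 28068 ((283.0017395019531, 232.12498474121094), (243.69871520996094, 127.07108306884766), 89.20427703857422)
0 [[211.9, 108.2], [346.2, 108.1], [329.4, 435.3], [230.2, 435.3]]
0.004 [[211.2, 96.3], [346.8, 96.2], [329.7, 428.8], [229.8, 428.8]]
-0.004 [[212.5, 119.9], [345.6, 119.8], [329.1, 441.7], [230.5, 441.7]]
```

View pics/w3.png

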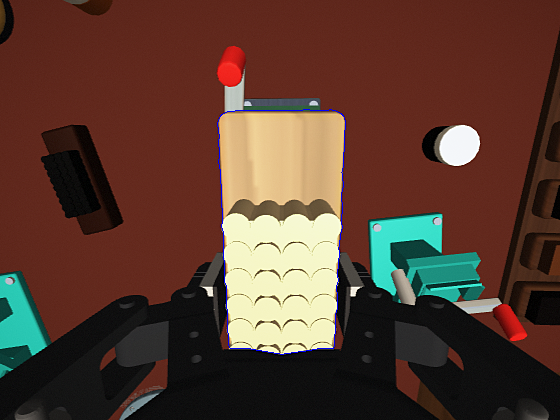

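```bash
python3 -m inch '[[1,[0.055,0,0.58],0],[1,[0,0,0.58],0],[1,[0,0,0.5],0],[1,[0,0,0.1],0],[1,[0,0,0],0],[1,[0,0,0],0]]' >/dev/null; python3 st.py
python3 -m inch '[[1,[0,0,0.05],0],[1,[0,0,0.05],0],[1,[0,0,0.05],0],[1,[0,0,0],0]]' >/dev/null;  python3 st.py
python3 -m inch '[[1,[0,0,0.05],0],[1,[0,0,0.05],0],[1,[0,0,0],0]]' >/dev/null;  python3 st.py
```

```text
TCP rel pocket, holder axes (mm) [ -4.9  -0.4 116.6] yaw err -0.12 F [ 0.6 -1.1 -1.8] gap 0.0476 grip 22.2 t 9.0
TCP rel pocket, holder axes (mm) [ -6.5   0.6 101.5] yaw err -0.14 F [-0.3 -0.4 -2.5] gap 0.0475 grip 22.3 t 9.4
TCP rel pocket, holder axes (mm) [-6.2  0.2 93.9] yaw err -0.15 F [-1.7 -0.2  0.3] gap 0.0477 grip 22.7 t 9.7
```

```bash
python3 -m inch '[[1,[0,0,0.05],0],[1,[0,0,0.05],0],[1,[0,0,0.05],0],[1,[0,0,0.05],0],[1,[0,0,0],0]]' >/dev/null; python3 st.py
python3 -m inch '[[1,[0,0,0.05],0],[1,[0,0,0.05],0],[1,[0,0,0.05],0],[1,[0,0,0.05],0],[1,[0,0,0],0]]' >/dev/null;  python3 st.py
python3 - <<'E'
from fit import *
c=snap("scene");p=pickle.load(open("p.pkl","rb"));u,v=proj(c,pw(p,[[0,0,0.03]]))[0].astype(int)
t=snap("wrist")
a=cv2.resize(c["img"][v-50:v+40,u-50:u+50],(440,400),interpolation=cv2.INTER_CUBIC)
b=cv2.resize(t["img"],(360,400)) 
cv2.imwrite("pics/tilt.png",np.hstack([a,b])[:,:,::-1])
E
```

```text
TCP rel pocket, holder axes (mm) [-6.6  0.6 76.9] yaw err -0.15 F [-1.5 -1.7  0.3] gap 0.0474 grip 23.7 t 10.2
TCP rel pocket, holder axes (mm) [-6.1  0.6 61.4] yaw err -0.14 F [0.  0.  0.2] gap 0.0476 grip 25.5 t 10.7
```

View pics/tilt.png

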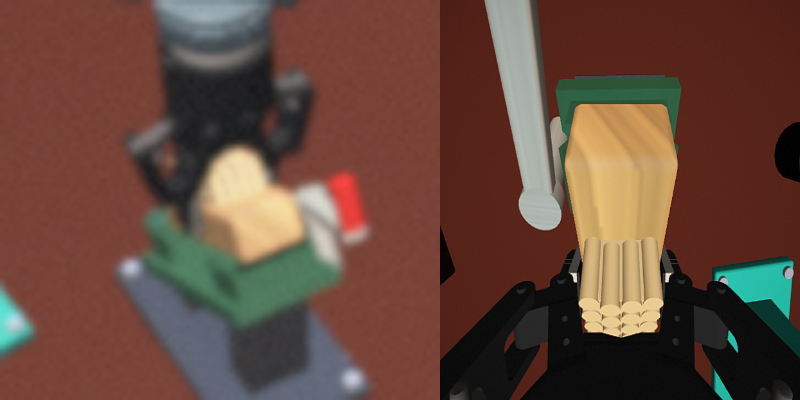

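```bash
python3 -m inch '[[1,[-0.06,0,0.015],0],[1,[-0.06,0,0.025],0],[1,[-0.06,0,0.03],0],[1,[-0.06,0,0.03],0],[1,[0,0,0],0],[1,[0,0,0],0]]' >/dev/null; python3 st.py
python3 -m inch '[[1,[0.045,0,0.08],0],[1,[0.045,0,0.08],0],[1,[0,0,0],0],[1,[0,0,0],0]]' >/dev/null;  python3 st.py
```

```text
TCP rel pocket, holder axes (mm) [-25.6   0.5  53.8] yaw err -0.15 F [ 0.9  0.1 -2.4] gap 0.0474 grip 25.2 t 11.4
TCP rel pocket, holder axes (mm) [-18.3   0.7  40.6] yaw err -0.13 F [-1.3 -0.5 -2.9] gap 0.048 grip 25.6 t 11.8
```

No contact yet, so it is entering cleanly. I'll continue.

```bash
python3 -m inch '[[1,[0.04,0,0.07],0],[1,[0.02,0,0.04],0],[1,[0,0,0],0]]' >/dev/null; python3 st.py
python3 -m inch '[[1,[0.02,0,0.04],0],[1,[0,0,0],0]]' >/dev/null;  python3 st.py
python3 - <<'E'
from fit import *
c=snap("scene");p=pickle.load(open("p.pkl","rb"));u,v=proj(c,pw(p,[[0,0,0.03]]))[0].astype(int)
t=snap("wrist")
a=cv2.resize(c["img"][v-50:v+40,u-50:u+50],(400,400),interpolation=cv2.INTER_CUBIC)
b=cv2.resize(t["img"][0:300,150:430],(373,400)) 
cv2.imwrite("pics/in.png",np.hstack([a,b])[:,:,::-1])
E
```

```text
TCP rel pocket, holder axes (mm) [-15.5   0.3  34.7] yaw err -0.02 F [-21.2   3.6  24.2] gap 0.0478 grip 30.7 t 12.1
TCP rel pocket, holder axes (mm) [-12.1   0.   31.1] yaw err -0.09 F [-3.6  0.1  4.4] gap 0.0478 grip 31.5 t 12.3
```

View pics/in.png

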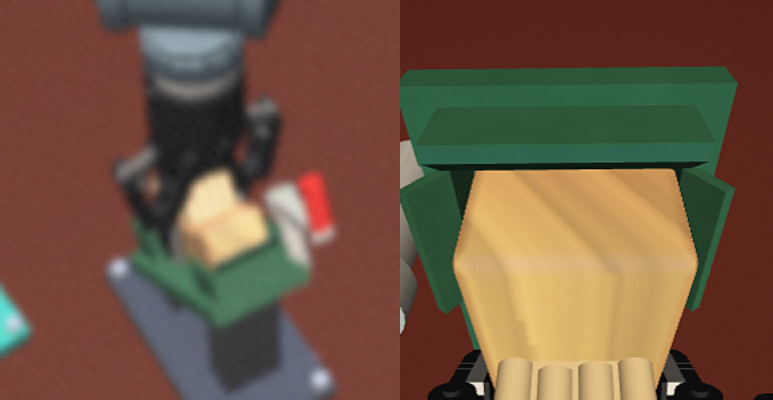

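```bash
python3 -m inch '[[1,[0.015,0,0.03],0],[1,[0,0,0],0]]' >/dev/null; python3 st.py
python3 -m inch '[[1,[0.01,0,0.03],0],[1,[0,0,0],0]]' >/dev/null;  python3 st.py
```

```text
TCP rel pocket, holder axes (mm) [-9.7 -0.  28.1] yaw err -0.11 F [-0.3  1.4  4.7] gap 0.0476 grip 31.3 t 12.6
TCP rel pocket, holder axes (mm) [-9.2  0.1 25.1] yaw err -0.12 F [ 0.1 -1.   3.4] gap 0.0476 grip 31.1 t 12.8
```

```bash
python3 -m inch '[[0.2,[0,0,0],0],[-0.4,[0,0,0],0],[-0.6,[0,0,0],0],[-0.6,[0,0,0],0],[-0.6,[0,0,0],0]]' >/dev/null; python3 st.py
python3 -m inch '[[-0.6,[0,0,-0.3],0],[-0.6,[0,0,-0.6],0],[-0.6,[0,0,-0.6],0],[-0.6,[0,0,-0.6],0],[-0.6,[-0.2,0,-0.4],0],[-0.6,[0,0,0],0],[-0.6,[0,0,0],0]]' >/dev/null; python3 st.py
python3 - <<'E'
from fit import *
p=pickle.load(open("p.pkl","rb"));t=snap("wrist");save(t,"seat_raw.png")
q=proj(t,pw(p,[[.075,.024,.034],[.075,-.024,.034],[-.075,-.024,.034],[-.075,.024,.034],[.075,.024,0],[.075,-.024,0]]));print(q.round(1).tolist())
i=t["img"].copy()
u,v=q.mean(0).astype(int);s=4
im=cv2.resize(i[v-75:v+75,u-75:u+75],None,fx=s,fy=s,interpolation=cv2.INTER_CUBIC)
for a in q: cv2.circle(im,tuple(((a-[u-75,v-75]+.5)*s-.5).astype(int)),3,(0,0,255),-1)
cv2.imwrite("pics/seat.png",im[:,:,::-1]);print(u,v)
E
```

```text
TCP rel pocket, holder axes (mm) [-10.    0.6  24. ] yaw err -0.15 F [ 0.9  0.2 -0.3] gap 0.0681 grip 0.0 t 13.3
TCP rel pocket, holder axes (mm) [-25.8   0.4 224.6] yaw err -0.15 F [-0.9 -0.4 -0.3] gap 0.0683 grip 0.0 t 14.0
[[252.8, 123.5], [308.3, 123.3], [301.0, 237.1], [261.3, 237.2], [255.1, 105.5], [306.0, 105.3]]
280 155
```

View pics/seat.png

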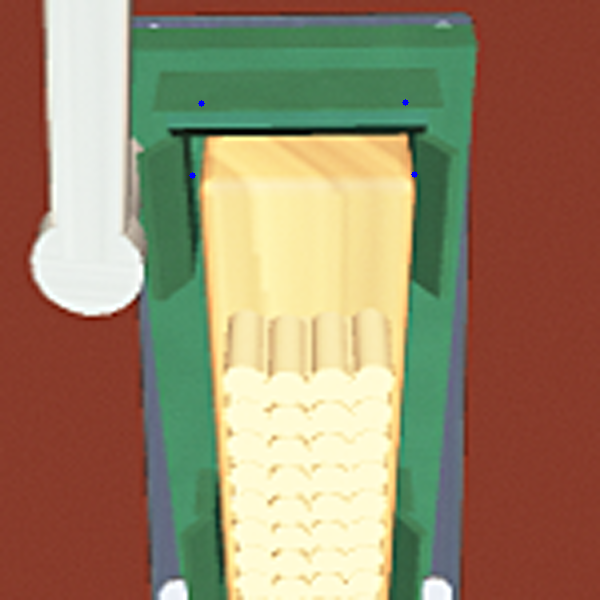

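```bash
python3 -m inch '[[1,[0.37,0,0],0],[1,[0.37,0,0],0],[1,[0,0,0.5],0],[1,[0,0,0.5],0],[1,[0,0,0.4],0],[1,[0,0,0.12],0],[1,[0,0,0],0],[1,[0,0,0],0]]' >/dev/null; python3 st.py
python3 -m inch '[[1,[0,0,0.04],0],[1,[0,0,0.04],0],[1,[0,0,0],0]]' >/dev/null; python3 st.py
```

```text
TCP rel pocket, holder axes (mm) [ 34.    0.  103.7] yaw err -0.14 F [0.7 0.1 0.6] gap 0.0 grip 0.0 t 14.85
TCP rel pocket, holder axes (mm) [33.5  0.3 96.7] yaw err -0.14 F [ 1.3 -0.1 -0.3] gap 0.0001 grip 0.0 t 15.15
```

```bash
for i in 1 2 3; do python3 -m inch '[[1,[0,0,0.035],0],[1,[0,0,0],0]]' >/dev/null; python3 st.py; done
```

```text
TCP rel pocket, holder axes (mm) [33.2  0.4 93.3] yaw err -0.14 F [-0.5 -0.3 -0.7] gap -0.0004 grip 0.0 t 15.35
TCP rel pocket, holder axes (mm) [33.1  0.5 90.2] yaw err -0.14 F [ 0.3  0.2 -0.1] gap 0.0002 grip 0.0 t 15.55
TCP rel pocket, holder axes (mm) [33.1  0.5 87.4] yaw err -0.14 F [-0.   0.1  0.2] gap -0.0002 grip 0.0 t 15.75
```

```bash
for i in 1 2; do python3 -m inch '[[1,[0,0,0.025],0],[1,[0,0,0],0]]' >/dev/null; python3 st.py; done
```

```text
TCP rel pocket, holder axes (mm) [33.4  0.3 86. ] yaw err -0.14 F [-0.7  0.4 -0. ] gap 0.0002 grip 0.1 t 15.95
TCP rel pocket, holder axes (mm) [33.6  0.2 85.6] yaw err -0.12 F [-3.4  1.4  9.3] gap 0.0002 grip 5.0 t 16.15
```

```bash
python3 -m inch '[[1,[0,0,0.02],0],[1,[0,0,0],0]]' >/dev/null; python3 st.py
python3 -m inch '[[1,[0,0,-0.5],0],[1,[0,0,-0.5],0],[1,[-0.6,0,0],0],[1,[-0.6,0,0],0],[1,[-0.2,0,0.4],0],[1,[0,0,0.6],0],[1,[0,0,0.5],0],[1,[0,0,0],0]]' >/dev/null; python3 st.py
```

```text
TCP rel pocket, holder axes (mm) [33.7  0.2 85.4] yaw err -0.11 F [-9.3  3.3 16.9] gap 0.0002 grip 9.2 t 16.35
TCP rel pocket, holder axes (mm) [-82.3   3.4  37. ] yaw err -0.16 F [-0.5  1.1 -0.2] gap 0.0002 grip 0.0 t 17.15
```

```bash
python3 -m inch '[[1,[0.02,0,0.08],0],[1,[0,0,0.04],0],[1,[0,0,0],0]]' >/dev/null; python3 st.py;  for i in 1 2 3; do python3 -m inch '[[1,[0,0,0.025],0],[1,[0,0,0],0]]' >/dev/null; python3 st.py; done
```

```text
TCP rel pocket, holder axes (mm) [-76.2  -0.2  34.2] yaw err -0.11 F [-2.2 -0.8  0.7] gap -0.0001 grip 1.1 t 17.45
TCP rel pocket, holder axes (mm) [-76.4   0.3  31.5] yaw err -0.15 F [ 0.1 -0.4 -0. ] gap 0.0004 grip 0.1 t 17.65
TCP rel pocket, holder axes (mm) [-76.9   0.7  28.7] yaw err -0.14 F [-0.6 -0.5  0. ] gap -0.0001 grip 0.0 t 17.85
TCP rel pocket, holder axes (mm) [-77.1   0.8  26.4] yaw err -0.14 F [-0.6 -1.1 -0.1] gap -0.0005 grip 0.0 t 18.05
```

```bash
python3 -m inch '[[1,[-0.03,0,0.02],0],[1,[0,0,0],0]]' >/dev/null; python3 st.py;  for i in 1 2; do python3 -m inch '[[1,[0,0,0.025],0],[1,[0,0,0],0]]' >/dev/null; python3 st.py; done
```

```text
TCP rel pocket, holder axes (mm) [-79.8   0.8  24.8] yaw err -0.15 F [-0.2  0.3  0.4] gap 0.0001 grip 0.0 t 18.25
TCP rel pocket, holder axes (mm) [-79.6   0.7  22.8] yaw err -0.14 F [-0.2  0.5 -0.4] gap 0.0004 grip 0.0 t 18.45
TCP rel pocket, holder axes (mm) [-79.6   0.7  20.8] yaw err -0.14 F [-0.1  0.   0.4] gap -0.0004 grip 0.0 t 18.65
```

```bash
for i in 1 2; do python3 -m inch '[[1,[0,0,0.02],0],[1,[0,0,0],0]]' >/dev/null; python3 st.py; done
```

```text
TCP rel pocket, holder axes (mm) [-79.3   0.6  20.4] yaw err -0.12 F [-4.   2.6  8.4] gap 0.0001 grip 4.4 t 18.85
TCP rel pocket, holder axes (mm) [-79.2   0.5  20.2] yaw err -0.1 F [-8.7  5.1 19.2] gap 0.0 grip 10.7 t 19.05
```

Both ends seat within about 1 mm of the expected height. Next is the lever: first push the knob toward -y.

```bash
python3 -m inch '[[1,[0,0,-0.5],0],[1,[0,0,-0.6],0],[1,[0,0,-0.6],0],[1,[0,0,-0.6],0],[1,[0,0,-0.35],0],[1,[0.56,-0.2,0],0],[1,[0.57,-0.2,0],0],[1,[0.57,-0.2,0],0]]' >/dev/null
python3 -m inch '[[1,[0.57,-0.22,0],0],[1,[0,0,0],0],[1,[0,0,0],0]]' >/dev/null; python3 st.py
python3 - <<'E'
from fit import *
p=pickle.load(open("p.pkl","rb"));c=snap("wrist");th=p[3]
print(proj(c,pw(p,[[.06+.095*np.sin(th),.046-.095*np.cos(th),.0635]])),[(r["point"],r["confidence"]) for r in env.look_for("lever_knob","wrist")])
E
```

```text
TCP rel pocket, holder axes (mm) [102.7  66.3 228.7] yaw err -0.05 F [-1.4  0.5 -0.8] gap 0.0002 grip 0.0 t 20.15
[[324.1237403  226.51725746]] [([341.3, 272.4], 0.67), ([315.0, 233.4], 0.61)]
```

```bash
python3 -m inch '[[1,[0,0,0.5],0],[1,[0,0,0.4],0],[1,[0,0,0.16],0],[1,[0,0,0],0]]' >/dev/null; python3 st.py
python3 -m inch '[[1,[0,0.1,0],0],[1,[-0.01,0.1,0.01],0],[1,[-0.02,0.1,0.01],0],[1,[-0.03,0.1,0.015],0],[1,[0,0,0],0]]' >/dev/null; python3 st.py
```

```text
TCP rel pocket, holder axes (mm) [100.7  65.6 143.5] yaw err -0.2 F [-0.1 -1.1 -0.7] gap 0.0002 grip 0.0 t 20.65
TCP rel pocket, holder axes (mm) [ 97.2  32.3 142.7] yaw err -0.23 F [ 0.4 -0.8 -0.8] gap 0.0004 grip 0.0 t 21.15
```

```bash
cat > lev.py <<'E'
from fit import *
p=pickle.load(open("p.pkl","rb"))
for n in ["scene","top","wrist"]:
    c=snap(n);i=c["img"].astype(int);m=((i[...,0]>150)&(i[...,1]<60)&(i[...,2]<60)).astype(np.uint8)
    k,_,st,ce=cv2.connectedComponentsWithStats(m)
    b=[(ce[j],st[j,4]) for j in range(1,k) if st[j,4]>3]
    th=np.arange(-.1,1.91,.05);P=proj(c,pw(p,np.c_[.06+.095*np.sin(th),.046-.095*np.cos(th),0*th+.0635]))
    for q,a in b:
        d=np.hypot(*(P-q).T);j=d.argmin()
        if d[j]<25: print(n,q.round(1),a,"theta",th[j].round(2),"dist",d[j].round(1))
E
python3 lev.py
```

```text
scene [258.  214.8] 4 theta 1.25 dist 4.8
wrist [331.3 269.8] 1781 theta 1.2 dist 10.4
```

```bash
python3 -m inch '[[1,[-0.055,0.113,0.04],0],[1,[-0.06,0.113,0.045],0],[1,[-0.08,0.108,0.05],0],[1,[-0.09,0.108,0.05],0],[1,[-0.06,0.05,0.035],0],[1,[-0.065,0.05,0.035],0],[1,[0,0,0],0]]' >/dev/null; python3 st.py; python3 lev.py
```

```text
TCP rel pocket, holder axes (mm) [ 63.6 -10.  121.2] yaw err -0.19 F [-0.5  0.9 -0.1] gap -0.0003 grip 0.0 t 22.0
scene [240.5 219.5] 4 theta 0.6 dist 3.4
wrist [330.9 269. ] 1820 theta 0.6 dist 7.4
```

```bash
python3 -m inch '[[1,[0,-0.15,0],0],[1,[0,0,-0.47],0],[1,[0,0,-0.47],0],[1,[0.48,0.25,0],0],[1,[0,0.24,0],0],[1,[0,0,0.5],0],[1,[0,0,0.35],0],[1,[0,0,0],0]]' >/dev/null; python3 st.py; python3 lev.py
```

```text
TCP rel pocket, holder axes (mm) [100.1 -34.7 123.2] yaw err -0.12 F [-0.5  1.2 -1. ] gap 0.0002 grip 0.0 t 22.95
wrist [281.  344.2] 217 theta 0.5 dist 1.1
```

```bash
python3 -m inch '[[1,[-0.115,0.03,0.01],0],[1,[-0.115,0.03,0.03],0],[1,[-0.12,0.045,0.062],0],[1,[-0.12,0.045,0.062],0],[1,[-0.08,0.012,0.045],0],[1,[-0.07,0.01,0.04],0],[1,[0,0,0],0]]' >/dev/null; python3 st.py; python3 lev.py
```

```text
TCP rel pocket, holder axes (mm) [ 51.9 -50.6 108.8] yaw err -0.21 F [-0.2 -0.5  0. ] gap 0.0003 grip 0.0 t 23.8
wrist [280.9 342.6] 144 theta -0.1 dist 11.7
```

```bash
python3 -m inch '[[1,[-0.02,0,0.06],0],[1,[-0.03,0,0.01],0],[1,[0,0,0],0]]' >/dev/null; python3 st.py; for i in 1 2 3; do python3 -m inch '[[1,[-0.03,0,0],0],[1,[0,0,0],0]]' >/dev/null; python3 st.py; done; python3 lev.py
```

```text
TCP rel pocket, holder axes (mm) [ 48.9 -50.1 103. ] yaw err -0.13 F [ 0.4 -0.8  0.2] gap 0.0001 grip 0.0 t 24.25
TCP rel pocket, holder axes (mm) [ 46.7 -50.3 103.5] yaw err -0.14 F [ 0.1 -0.9  0.1] gap -0.0001 grip 0.1 t 24.45
TCP rel pocket, holder axes (mm) [ 44.2 -50.4 103.6] yaw err -0.14 F [0.6 0.8 0.7] gap -0.0001 grip 0.2 t 24.65
TCP rel pocket, holder axes (mm) [ 41.8 -50.4 103.6] yaw err -0.14 F [ 0.7 -0.5  0.3] gap -0.0001 grip 0.2 t 24.85
wrist [155.5 176. ] 26 theta 1.0 dist 23.3
wrist [281.  341.6] 141 theta -0.1 dist 21.8
```

```bash
for i in 1 2 3 4; do python3 -m inch '[[1,[-0.025,0,0],0],[1,[0,0,0],0]]' >/dev/null; python3 st.py; python3 - <<'E'
from h import *
s=env.read_state()["force"]
E
done
```

```text
TCP rel pocket, holder axes (mm) [ 40.3 -50.4 103.8] yaw err -0.15 F [ 2.8  0.2 -0.1] gap -0.0 grip 1.0 t 25.2
TCP rel pocket, holder axes (mm) [ 39.5 -50.6 104.4] yaw err -0.16 F [ 8.   0.2 -1.3] gap -0.0001 grip 2.8 t 25.4
TCP rel pocket, holder axes (mm) [ 38.7 -50.9 105.2] yaw err -0.17 F [10.8  0.1 -0.7] gap 0.0002 grip 4.5 t 25.6
TCP rel pocket, holder axes (mm) [ 37.8 -51.2 106.2] yaw err -0.17 F [13.  -0.   0.1] gap -0.0001 grip 5.9 t 25.8
```

```bash
python3 -m inch '[[1,[0.1,0,0],0],[1,[0.3,0,0],0],[1,[0,0,-0.6],0],[1,[0,0,-0.6],0],[1,[0,0,-0.6],0],[1,[0,0,-0.3],0],[1,[0,0,0],0],[1,[0,0,0],0]]' >/dev/null; python3 st.py; python3 lev.py; python3 - <<'E'
from fit import *
p=pickle.load(open("p.pkl","rb"));c=snap("wrist");save(c,"fin.png")
for l in ["lever_knob","brush"]: print(l,[(r["point"],round(r["confidence"],2)) for r in env.look_for(l,"wrist")])
print("pred knob shut",proj(c,pw(p,[[.06,-.049,.0635]])),"th .1",proj(c,pw(p,[[.06+.095*np.sin(.1),.046-.095*np.cos(.1),.0635]])),"brush ctr",proj(c,pw(p,[[0,0,.04]])))
i=c["img"].astype(int);m=((i[...,0]>150)&(i[...,1]<90)&(i[...,2]<80)&(i[...,0]>2.2*i[...,1])).astype(np.uint8)
k,_,st,ce=cv2.connectedComponentsWithStats(m);print([(ce[j].round(1),st[j].tolist()) for j in range(1,k) if st[j,4]>40])
b=env.cut_out("brush","wrist")
for q in b[:2]: ys,xs=np.nonzero(q["region"]);print(xs.min(),xs.max(),ys.min(),ys.max())
q=proj(c,pw(p,[[.073,.024,.034],[.073,-.024,.034],[-.077,-.024,.034],[-.077,.024,.034],[-.04,.0,.058]]));print(q.round(0).tolist())
E
```

```text
TCP rel pocket, holder axes (mm) [ 65.6 -50.3 270.9] yaw err -0.14 F [ 0.4 -0.7 -0.8] gap -0.0002 grip 0.0 t 26.6
wrist [205.4 174.9] 10 theta 1.2 dist 2.3
wrist [279.4 237. ] 403 theta 0.1 dist 1.5
lever_knob [([241.2, 229.4], 0.73)]
brush [([241.0, 249.4], 0.93)]
pred knob shut [[280.25740778 241.52494807]] th .1 [[279.73061626 235.58567745]] brush ctr [[241.0536584  258.00909288]]
[(array([259.5,   2. ]), [237, 2, 46, 1, 46]), (array([354.,   7.]), [301, 7, 107, 1, 107]), (array([310.8, 213.6]), [194, 132, 249, 195, 4306]), (array([291.4, 147.9]), [284, 137, 15, 25, 82]), (array([338.3, 159.1]), [328, 150, 23, 21, 106]), (array([385.4, 188.6]), [368, 173, 42, 38, 146]), (array([ 73.7, 194.7]), [47, 175, 44, 50, 90]), (array([358.4, 190.6]), [349, 180, 22, 22, 115]), (array([363.7, 207.2]), [354, 203, 18, 10, 45]), (array([ 92.2, 257.9]), [66, 226, 40, 52, 101]), (array([211.6, 252.9]), [203, 235, 18, 48, 145]), (array([181.9, 302.7]), [95, 287, 145, 52, 247]), (array([280.9, 344.4]), [277, 334, 10, 20, 62])]
215 264 202 289
[[213.0, 213.0], [257.0, 213.0], [263.0, 287.0], [230.0, 287.0], [243.0, 288.0]]
```

```bash
python3 - <<'E'
from fit import *
p=pickle.load(open("p.pkl","rb"));c=snap("wrist");i=c["img"].astype(int)
m=((i[...,0]>150)&(i[...,1]<60)&(i[...,2]<60)).astype(np.uint8)
k,_,st,ce=cv2.connectedComponentsWithStats(m);print([(st[j].tolist()) for j in range(1,k) if st[j,4]>200])
a=np.linspace(0,2*np.pi,40)
for th in (0,.04,.08):
    x,y=.06+.095*np.sin(th),.046-.095*np.cos(th)
    P=np.vstack([np.c_[x+.009*np.cos(a),y+.009*np.sin(a),0*a+z] for z in(.0465,.0805)])
    q=proj(c,pw(p,P));print(th,q.min(0).round(1),q.max(0).round(1))
# bar: grey pixels axis
g=((abs(i[...,0]-i[...,1])<14)&(abs(i[...,1]-i[...,2])<14)&(i[...,1]>150)).astype(np.uint8);g[:195]=0;g[262:]=0;g[:,:190]=0;g[:,290:]=0
k,l,st,ce=cv2.connectedComponentsWithStats(g);j=1+st[1:,4].argmax();ys,xs=np.nonzero(l==j)
print(st[j],cv2.fitLine(np.c_[xs,ys].astype(np.float32),2,0,.01,.01).ravel())
for th in(0,.05,.1):
    q=proj(c,pw(p,[[.06,.046,.0465],[.06+.08*np.sin(th),.046-.08*np.cos(th),.0465]]));d=q[1]-q[0];print(th,q.round(1).tolist(),d/np.hypot(*d))
E
```

```text
[[271, 224, 17, 26, 403]]
0 [270.8 224.2] [288.6 260.2]
0.04 [270.6 221.8] [288.5 258. ]
0.08 [270.3 219.3] [288.4 255.7]
[ 190  195   88   43 1218] [9.9821717e-01 5.9687093e-02 2.2699261e+02 2.2543021e+02]
0 [[192.7, 230.1], [266.0, 229.9]] [ 0.99999699 -0.00245419]
0.05 [[192.7, 230.1], [265.8, 227.4]] [ 0.99934036 -0.03631601]
0.1 [[192.7, 230.1], [265.4, 224.9]] [ 0.9974806  -0.07093972]
```

The knob outline matches the fully shut angle, and the robot is clear of everything.

```bash
python3 -c "
from workcell import env
print(env.hand_in())"
```

```text
the job is handed in; nothing more can be done
None
```

The light-wood brush sits bristles up in the green pocket: touching both ends put it within about 1 mm of the expected seated height. The red-knobbed lever is fully shut, the dark brush, jars and tin were not touched, and the job is handed in at about 27 s; no verdict came back.

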